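Load the mill's jar cradle in reverse order

TASK

The four capped grinding jars hold samples that are known only by their place in the row. Move them from the white rack with the round rubber pads into the aluminium cradle, one in each bay, in the reverse order: the jar from one end of the rack goes into the bay at the opposite end of the cradle (leftmost to rightmost), and so on along the row. Keep every jar upright and leave each standing flat on the floor of its bay.

Things in the scene. Friction and masses are not known exactly. Their poses are not given: they have to be found in the camera images.
- jar_knob: Grinding jar (320 g): steel cylinder 48 mm in diameter with a flush black cap of the same diameter, top of cap at 60 mm, and a small 16 mm knob in the middle of the cap up to 76 mm. Origin: centre of its underside, z up. It stands at the start on pad_a. Grip it from above across its round side.
- jar_slim: Grinding jar (280 g): the slimmest, a steel cylinder 42 mm in diameter with a flush black cap of the same diameter, 78 mm high in all, flat top. Origin: centre of its underside, z up. It stands at the start on pad_b. Grip it from above across its round side.
- jar_wide: Grinding jar (420 g): the widest and lowest, a steel cylinder 56 mm in diameter with a flush black cap of the same diameter, 62 mm high in all, flat top. Origin: centre of its underside, z up. It stands at the start on pad_c. Grip it from above across its round side.
- jar_neck: Grinding jar (350 g): steel cylinder 52 mm in diameter up to 54 mm, on it a narrower black cap 34 mm in diameter up to 76 mm. Origin: centre of its underside, z up. It stands at the start on pad_d. Grip it from above across its round side.
- pad_a: Flat round grey rubber pad, 68 mm in diameter and 6 mm thick, fixed on the white rack under jar_knob; it marks which place of the row that jar came from. Origin: centre of its underside; its top is 6 mm higher.
- pad_b: Flat round grey rubber pad, 68 mm in diameter and 6 mm thick, fixed on the white rack under jar_slim; it marks which place of the row that jar came from. Origin: centre of its underside; its top is 6 mm higher.
- pad_c: Flat round grey rubber pad, 68 mm in diameter and 6 mm thick, fixed on the white rack under jar_wide; it marks which place of the row that jar came from. Origin: centre of its underside; its top is 6 mm higher.
- pad_d: Flat round grey rubber pad, 68 mm in diameter and 6 mm thick, fixed on the white rack under jar_neck; it marks which place of the row that jar came from. Origin: centre of its underside; its top is 6 mm higher.
- rack: White board 84 x 330 x 6 mm, a 22 mm high lug at each end, fixed, with the four pads (shuffled) in a row at y = -120, -40, 40, 120 mm. Origin: centre of the underside; x points away from the robot, y to its left (within 7 degrees). Rack and cradle lie as two roughly parallel rows, one nearer the robot; which one varies.
- cradle: Aluminium jar tray 88 x 328 mm, fixed, with four empty square bays, 72 x 72 mm inside, in a row: centres at y = -120, -40, 40, 120 mm, x = 0. Bay floor 8 mm above the underside; walls and dividers 8 mm thick, tops at 22 mm. Origin: centre of the underside; x points away from the robot, y to its left (within 7 degrees).
Not all that is in view belongs to the job. Leave any orange look-alike of the jar_neck alone. Leave any brown look-alike of the jar_wide alone.

How it is judged:
By the outcome, as a careful person would: the job done as asked, in the order asked, and still so for the second after the job is handed in, with the robot touching nothing.
It also fails if it takes over 115 s, if anything falls off the work surface, if the arm or the gripper's body presses on something with over 40 N, if the wrist force passes 120 N, or if a joint passes its speed limit or range.

ROBOT

A 6-joint arm with a two-finger parallel gripper is mounted at the origin on the work surface. World frame = base frame: x ahead of the robot, y to its left, z up, the work surface at z = 0. Lengths are in mm, angles in degrees, forces in N, time in s.
With the tool pointing down it reaches from about 350 to 850 mm from the base axis. Payload 8.1 kg.
Tool frame: the origin (TCP) lies at the very end of the fingers, on their centre line; the grasp point (between the pads) lies 19 mm behind it (r.grip_point_offset is the distance from the TCP to the grasp point, in mm); z points along the fingers, y is the line along which they close (so a half turn about z gives the same grasp; the last joint's range is limited). The gripper opens to 85 mm and grips with 20 to 120 N. Pads are 22 mm wide; open, the fingers measure 114 mm over their backs; the gripper's body (76 mm by 85 mm) begins 54 mm behind the grasp point. The pads swing forward as they close: fully open they stand 13 mm farther back than shut.
Start: joints at [-80.008, 7.471, 85.268, -0, 87.261, -4.893], TCP at [154.153, -579.864, 231.292] pointing down, gripper open.
Joint ranges: [-169.43, 169.43], [-51.17, 129.36], [1.28, 143.12], [-76.62, 256.62], [0, 156.53], [-152.29, 152.29]. Speed limits (degrees/s): [136.94, 136.94, 159.86, 180, 180, 180].

INTERFACE

Orientations are given as [roll, pitch, yaw] about the fixed x, y, z axes, in that order (R = Rz(yaw) Ry(pitch) Rx(roll)).
In Python, from bench import status, eyes, r gives the robot as it stands.
- The arm moves only by the shell command python3 -m handwheel 'ROWS' [FORCE]. ROWS is a JSON object whose one key "series" holds a list that holds one entry, the list of rows, each a list of 7 numbers: the shift along the tool's x, y, z in cm, then the turn, a rotation vector about the tool's x, y, z in rad, then the opening, from 0 (shut) to 1 (fully open). In form: {"series": [[[tx, ty, tz, rx, ry, rz, claw], ...]]}. A call has 1 to 12 rows; each row is the pose to reach, as a shift and turn from the pose commanded when the call began, along the tool's axes at that moment; what a row does not reach only later rows make up. A row lasts 1/8 s, in which the tool goes at most 62.5 mm and 10.7 degrees, less where a joint would pass 70% of its speed; a pose out of reach is approached as far as the arm can. A call with a gripper value outside its range is refused whole. The fingers move at their own pace and stop on an object; FORCE is the grip in N (left out, the last holds). Time passes only in rows, so rows that repeat a pose let the fingers close. It gives the time, the measured TCP pose, the force, the opening and the grip force at its end, in the units of the state.
- status.sense(): the state, without advancing time (a new reading comes with each control period).
- eyes.snapshot(name): name is "side" or "top" or "wrist"; returns a dict with "img" (480x640x3 uint8, red, green, blue), "mtx" (3x3 intrinsics, pixels), "R" (3x3) and "t" (3): a world point X has camera coordinates R X + t. Camera axes: x right, y down, z forward; pixel columns grow to the right and rows downward; lengths in mm; the calibration is good to about 2 mm. A picture is of the moment at which its call begins. There is no depth.
- r.hand_in(): hands the job in; it is judged then, once.
The state is a dict: "time": time; "joint_pos": joint angles; "qd": joint speeds; "joint_efforts": joint torques, N m; "tool_pos": TCP position; "tcp_rot": TCP orientation; "ft_force": force on the tool from outside, world axes, zero at the start; "wrist_torque": the same for the moment, N m; "finger_gap": finger opening in mm; "grip_force": force on a finger pad.
Only numpy, scipy, OpenCV 4.12 (cv2) and the standard library are available. Lean on these libraries where they do the work, as an engineer would, in place of code of your own. Each camera call takes 0.05 s, during which the arm holds its last target. There are 200 camera calls.

## Working session

There is one attempt and no reset: what is moved stays moved. The work goes in short steps, Python scripts to look and compute and a shell command to move; the robot and the scene stay as the last step left them, time stands still between calls to the robot, and variables do not carry over. Pictures are saved under pics/ and viewed, at most 14 in all, crops included, and the job is handed in when it is done.

```bash
mkdir -p pics; ls; python3 - <<'E'
from bench import status, eyes, r
import cv2,numpy as np
s=status.sense();print({k:np.round(v,3).tolist() for k,v in s.items()})
for n in("top","side"):
    d=eyes.snapshot(n);cv2.imwrite(f"pics/{n}0.png",d["img"][:,:,::-1]);print(n,d["mtx"].tolist(),d["R"].round(4).tolist(),d["t"].round(1).tolist())
E
```

```text
pics
{'time': 0.0, 'joint_pos': [-80.008, 7.516, 85.331, 0.0, 87.26, -4.893], 'qd': [-0.019, 0.073, -0.063, -0.013, 0.037, 0.093], 'joint_efforts': [-0.001, -56.941, -50.054, -0.0, 0.015, 0.0], 'tool_pos': [154.055, -579.314, 230.221], 'tcp_rot': [-179.894, -0.009, 14.885], 'ft_force': [0.221, -0.535, -0.973], 'wrist_torque': [0.002, 0.005, -0.035], 'grip_force': 0.0, 'finger_gap': 85.293}
top [[556.0478464260025, 0.0, 319.785949496436], [0.0, 556.0478464260025, 232.08770539289836], [0.0, 0.0, 1.0]] [[-0.003, -0.9997, 0.0246], [-0.9899, -0.0005, -0.1418], [0.1418, -0.0248, -0.9896]] [-5.5, 510.0, 948.5]
side [[525.1102977596793, 0.0, 316.1342629257075], [0.0, 525.1102977596793, 242.5488891446801], [0.0, 0.0, 1.0]] [[-0.8325, -0.5539, -0.004], [-0.4137, 0.6267, -0.6604], [0.3683, -0.5481, -0.7509]] [431.1, 233.4, 793.8]
```

View pics/top0.png

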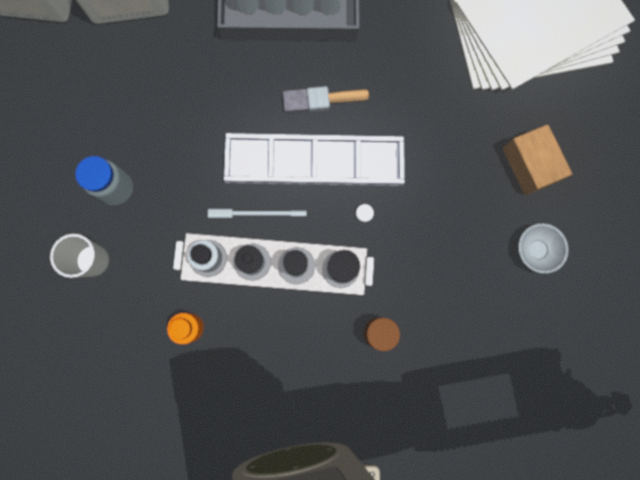

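View pics/side0.png

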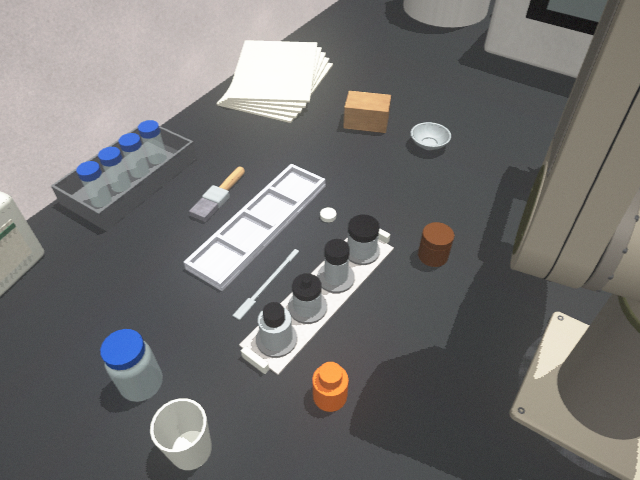

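Top view: the cradle is the far row, with bays at (249,157), (293,157), (335,158) and (378,160). The near row is the rack, from left (+y) neck (203,255), knob (250,260), slim (296,264) and wide (343,267). Candidates to confuse: orange look-alike at (184,328), brown at (383,334), and the vials at the top (290,5). None of them stands on the rack. The targets are the four steel and black jars on the pads. Next comes a close crop and the measurement.

```bash
cat > h.py <<'E'
import cv2,numpy as np
from bench import status, eyes, r
def ray(d,px,z):
    px=np.atleast_2d(np.asarray(px,float)); v=np.c_[px,np.ones(len(px))]@np.linalg.inv(d["mtx"]).T@d["R"]
    c=-d["R"].T@d["t"]; return c+v*((z-c[2])/v[:,2])[:,None]
def proj(d,X):
    p=(np.atleast_2d(X)@d["R"].T+d["t"])@d["mtx"].T; return p[:,:2]/p[:,2:]
E
python3 - <<'E'
from h import *
d=eyes.snapshot("top");im=d["img"];g=im.min(2)
m=(g>140).astype(np.uint8)
cs,_=cv2.findContours(m,cv2.RETR_EXTERNAL,cv2.CHAIN_APPROX_NONE)
for c in cs:
    if cv2.contourArea(c)<1500: continue
    for z in(6,22):
        P=ray(d,c[:,0],z)[:,:2].astype(np.float32); (cx,cy),wh,a=cv2.minAreaRect(P); print(cv2.boundingRect(c),z,np.round([cx,cy,*wh,a],1))
crop=im[225:305,165:385];cv2.imwrite("pics/c1.png",cv2.resize(crop[:,:,::-1],None,fx=3.6,fy=3.6,interpolation=cv2.INTER_CUBIC))
print(g[267,300:385].tolist());print(g[260,225:275].tolist())
E
```

```text
(173, 233, 201, 62) 6 [457.   76.5 360.5  85.4  85.2]
(173, 233, 201, 62) 22 [455.6  75.6 354.7  84.   85.2]
(519, 224, 49, 49) 6 [ 485.3 -417.1   89.    89.1   43.1]
(519, 224, 49, 49) 22 [ 483.5 -410.2   87.6   87.7   43.1]
(224, 133, 181, 51) 6 [653.4   2.4 334.4  92.3  89.2]
(224, 133, 181, 51) 22 [648.8   2.7 329.1  90.9  89.2]
(454, 0, 181, 89) 6 [ 8.845e+02 -4.486e+02  1.810e+02  3.537e+02  7.000e-01]
(454, 0, 181, 89) 22 [ 8.763e+02 -4.412e+02  1.781e+02  3.480e+02  7.000e-01]
[62, 64, 64, 62, 63, 65, 88, 125, 150, 159, 165, 165, 167, 165, 171, 180, 178, 171, 168, 163, 163, 159, 139, 125, 117, 114, 101, 79, 63, 61, 62, 59, 66, 65, 61, 60, 63, 60, 65, 62, 58, 63, 61, 58, 62, 61, 60, 62, 60, 60, 62, 61, 62, 62, 60, 55, 59, 58, 65, 107, 168, 209, 216, 194, 165, 142, 168, 210, 226, 230, 229, 230, 221, 171, 108, 78, 63, 71, 70, 70, 70, 71, 67, 72, 68]
[157, 162, 171, 173, 169, 164, 161, 157, 134, 98, 69, 58, 58, 61, 55, 59, 57, 55, 53, 52, 57, 56, 62, 61, 58, 58, 52, 52, 57, 63, 64, 61, 60, 64, 62, 63, 60, 69, 93, 125, 147, 158, 163, 164, 160, 156, 160, 162, 160, 164]
```

View pics/c1.png

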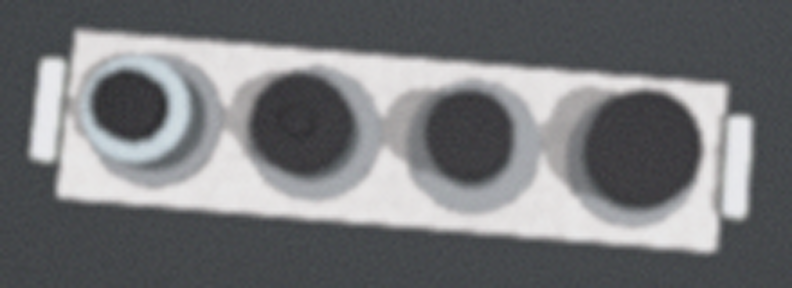

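The crop confirms the choice: neck (blue-grey shoulder, narrow cap) at about (201,254), knob (faint knob) at (249,259), slim at (296,263) and wide at (344,266). All four are on pads on the white rack.

```bash
cat > m.py <<'E'
from h import *
H=dict(neck=(88,34,(201,254)),knob=(72,48,(249,259)),slim=(90,42,(296,263)),wide=(74,56,(344,266)))
d=eyes.snapshot("top");im=d["img"];g=cv2.resize(im.min(2),None,fx=4,fy=4,interpolation=cv2.INTER_CUBIC)
m=(g<100).astype(np.uint8); m=cv2.morphologyEx(m,cv2.MORPH_OPEN,cv2.getStructuringElement(2,(21,21)))
cs,_=cv2.findContours(m,cv2.RETR_LIST,cv2.CHAIN_APPROX_NONE)
S=eyes.snapshot("side")
for n,(z,D,p) in H.items():
    c=[c for c in cs if cv2.pointPolygonTest(c,(p[0]*4,p[1]*4),False)>0 and cv2.contourArea(c)<12000]
    for q in c:
        P=ray(d,(q[:,0]+.5)/4-.5,z)[:,:2].astype(np.float32); e=cv2.fitEllipse(P); print(n,np.round(e[0],1),"dia",np.round(e[1],1),D,"side px",proj(S,[*e[0],z]).round())
# side: cradle outline at z=22
gs=S["img"].min(2);k=(gs>150).astype(np.uint8);k[:, :180]=0
cs,_=cv2.findContours(k,cv2.RETR_EXTERNAL,cv2.CHAIN_APPROX_NONE)
for c in cs:
    if cv2.contourArea(c)>3000:
        e=cv2.minAreaRect(ray(S,c[:,0],22)[:,:2].astype(np.float32));print("side",cv2.boundingRect(c),np.round([*e[0],*e[1],e[2]],1))
# bay floors from top (holes between walls)
v=cv2.resize(im,None,fx=4,fy=4,interpolation=cv2.INTER_CUBIC)[500:780,860:1660]
cv2.imwrite("pics/c2.png",v[:,:,::-1])
print(proj(d,[[650.3+4.2*0,y+2.7,22] for y in(-120,-40,40,120)]).round(1).tolist())
E
python3 m.py
```

```text
neck [466.1 193.2] dia [30.6 34.8] 34 side px [[274. 311.]]
knob [458.3 115.2] dia [46.1 50. ] 48 side px [[307. 285.]]
slim [451.2  37. ] dia [40.5 43.4] 42 side px [[337. 249.]]
side (239, 229, 155, 145) [457.   76.5 359.1  97.   85.2]
side (184, 164, 141, 124) [644.7   5.5 337.5  99.5  89.3]
side (180, 0, 158, 122) [1057.5 -480.8  490.5  631.    33.1]
[[379.8, 157.7], [336.3, 157.5], [292.7, 157.3], [248.8, 157.2]]
```

View pics/c2.png

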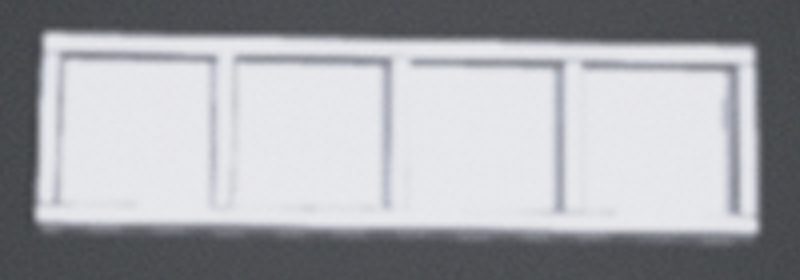

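Cradle rim corners in the crop: (46,34), (755,46), (757,233), (36,222). The four bays are empty, and the walls show clearly.

```bash
sed -i 's/<12000/<30000/; s/^cv2.imwrite.*//' m.py; cat >> m.py <<'E'
q=(np.array([[46,34],[755,46],[757,233],[36,222]])+[860,500]+.5)/4-.5
P=ray(d,q,22);print(P.round(1).tolist(),P.mean(0).round(1))
# inner dividers / floor midpoints at z=22
E
python3 m.py
```

```text
neck [466.1 193.1] dia [30.6 34.8] 34 side px [[274. 311.]]
knob [458.3 115.2] dia [46.1 49.9] 48 side px [[307. 285.]]
slim [451.3  37.1] dia [40.5 43.4] 42 side px [[337. 249.]]
wide [446.4 -43.4] dia [53.3 56.3] 56 side px [[363. 227.]]
side (239, 229, 155, 145) [457.   76.5 359.1  97.   85.2]
side (184, 164, 141, 124) [644.7   5.4 337.5  99.5  89.3]
side (180, 0, 158, 122) [1057.5 -480.8  490.5  631.    33.1]
[[379.8, 157.7], [336.3, 157.5], [292.7, 157.3], [248.8, 157.2]]
[[695.6, 165.0, 22.0], [691.5, -161.8, 22.0], [603.0, -160.5, 22.0], [607.2, 167.7, 22.0]] [649.3   2.6  22. ]
```

```bash
python3 -m handwheel '{"series": [[[10,-11,2,0,0,-0.3,1],[20,-21,5,0,0,-0.6,1],[30,-32,5,0,0,-0.9,1],[42.0,-44.3,5.1,0,0,-1.311,1],[42.0,-44.3,5.1,0,0,-1.311,1],[42.0,-44.3,5.1,0,0,-1.311,1],[42.0,-44.3,5.1,0,0,-1.311,1],[42.0,-44.3,5.1,0,0,-1.311,1],[42.0,-44.3,5.1,0,0,-1.311,1],[42.0,-44.3,5.1,0,0,-1.311,1],[42.0,-44.3,5.1,0,0,-1.311,1],[42.0,-44.3,5.1,0,0,-1.311,1]]]}' 45; python3 - <<'E'
from h import *
d=eyes.snapshot("wrist");cv2.imwrite("pics/w1.png",d["img"][:,:,::-1])
print(proj(d,[[446.4,-43.4,74],[451.3,37.1,90],[458.3,115.2,72]]).round(),-d["R"].T@d["t"])
E
```

```text
time: 1.85
tool_pos: [446.1, -43.9, 180.2]
tcp_rot: [-180.0, 0.0, 90.1]
ft_force: [-0.7, -0.3, -0.2]
finger_gap: 85.2
grip_force: 0.0
[[327. 234.]
 [334. 127.]
 [345.  -2.]] [446.68437482  38.55706883 323.28315373]
```

View pics/w1.png

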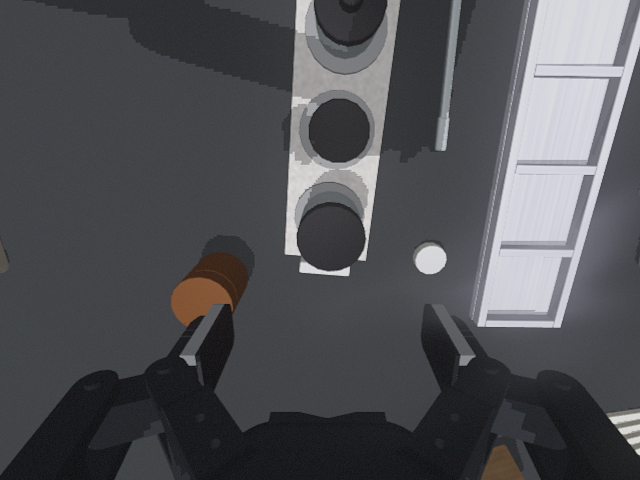

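Wrist view: wide cap at (331,236) against a predicted (327,234), so about +3 mm in x and −1 mm in y. That is within calibration. The brown look-alike at (205,295) is clear of the fingers.

```bash
python3 -m handwheel '{"series": [[[0,0.2,5,0,0,0,1],[0,0.2,10,0,0,0,1],[0,0.2,13,0,0,0,1],[0,0.2,14.4,0,0,0,1],[0,0.2,14.8,0,0,0,1],[0,0.2,14.8,0,0,0,1],[0,0.2,14.8,0,0,0,0.3],[0,0.2,14.8,0,0,0,0.3],[0,0.2,14.8,0,0,0,0.3],[0,0.2,14.8,0,0,0,0.3],[0,0.2,14.8,0,0,0,0.3],[0,0.2,14.8,0,0,0,0.3]]]}' 45
```

```text
time: 3.4
tool_pos: [449.1, -44.0, 33.7]
tcp_rot: [179.9, 0.0, 90.0]
ft_force: [-2.1, -0.2, 7.5]
finger_gap: 54.9
grip_force: 47.0
```

```bash
python3 -m handwheel '{"series": [[[0,0,-2,0,0,0,0.3],[0,0,-6,0,0,0,0.3],[0,0,-10,0,0,0,0.3],[0,0,-11,0,0,0,0.3],[3,4,-11,0,0,0,0.3],[7,8.5,-11,0,0,0,0.3],[11,13,-11,0,0,0,0.3],[14.5,17.5,-11,0,0,0,0.3],[16.65,20.2,-11,0,0,0,0.3],[16.65,20.2,-11,0,0,0,0.3],[16.65,20.2,-8,0,0,0,0.3],[16.65,20.2,-6,0,0,0,0.3]]]}' 45;  python3 - <<'E'
from h import *
d=eyes.snapshot("wrist");cv2.imwrite("pics/w2.png",d["img"][:,:,::-1])
E
```

```text
time: 4.9
tool_pos: [648.2, 122.0, 88.9]
tcp_rot: [-179.8, 0.0, 90.0]
ft_force: [-1.3, 0.0, -5.7]
finger_gap: 55.4
grip_force: 50.6
```

View pics/w2.png

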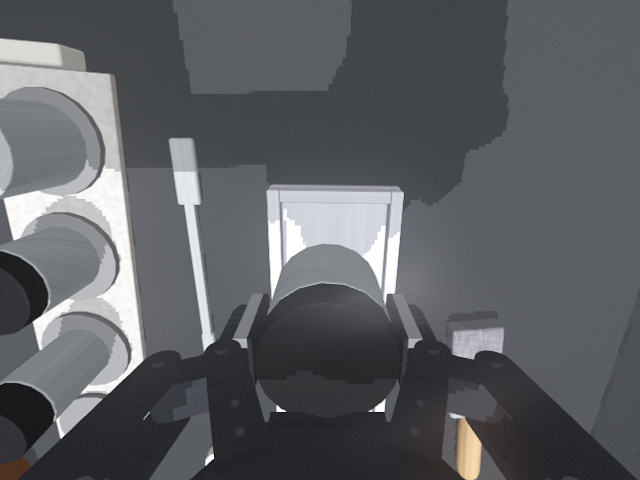

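```bash
python3 -m handwheel '{"series": [[[0,0.1,2.5,0,0,0,0.3],[0,0.1,4.5,0,0,0,0.3],[0,0.1,5.4,0,0,0,0.3],[0,0.1,5.6,0,0,0,0.3],[0,0.1,5.6,0,0,0,0.3],[0,0.1,5.6,0,0,0,0.3]]]}'
```

```text
time: 5.7
tool_pos: [652.1, 122.8, 37.5]
tcp_rot: [179.9, -0.0, 90.0]
ft_force: [-0.2, 0.5, -5.7]
finger_gap: 55.1
grip_force: 50.6
```

```bash
python3 -m handwheel '{"series": [[[0,-0.1,0.4,0,0,0,0.3],[0,-0.1,0.6,0,0,0,0.3],[0,-0.1,0.7,0,0,0,0.3],[0,-0.1,0.75,0,0,0,0.3],[0,-0.1,0.75,0,0,0,0.3]]]}'
```

```text
time: 6.32
tool_pos: [650.5, 122.7, 29.8]
tcp_rot: [180.0, -0.0, 90.0]
ft_force: [-5.0, -0.9, 4.6]
finger_gap: 55.1
grip_force: 51.4
```

```bash
python3 -m handwheel '{"series": [[[0,0,0,0,0,0,1],[0,0,0,0,0,0,1],[0,0,0,0,0,0,1],[0,0,-1,0,0,0,1],[0,0,-5,0,0,0,1],[0,0,-10,0,0,0,1],[0,0,-12,0,0,0,1],[-2.5,-5.5,-12,0,0,0,1],[-5,-11,-12,0,0,0,1],[-7.2,-16.5,-12,0,0,0,1],[-8.6,-19.7,-12,0,0,0,1],[-8.6,-19.7,-12,0,0,0,1]]]}'; python3 - <<'E'
from h import *
d=eyes.snapshot("wrist");w=d["img"][:,:,::-1]
e=eyes.snapshot("top")["img"][100:320,150:420,::-1]
cv2.imwrite("pics/w3.png",np.hstack([cv2.resize(w,(400,300)),cv2.resize(e,(368,300))]))
print(proj(d,[[453,37,90],[460,115.2,72]]).round()*.625, status.sense()["tool_pos"])
E
```

```text
time: 7.82
tool_pos: [451.4, 36.0, 148.4]
tcp_rot: [-180.0, 0.0, 89.9]
ft_force: [-0.2, -0.1, -0.1]
finger_gap: 85.6
grip_force: 0.0
[[205.625 160.   ]
 [212.5    81.25 ]] [453.80717669  36.68193128 149.25289079]
```

View pics/w3.png

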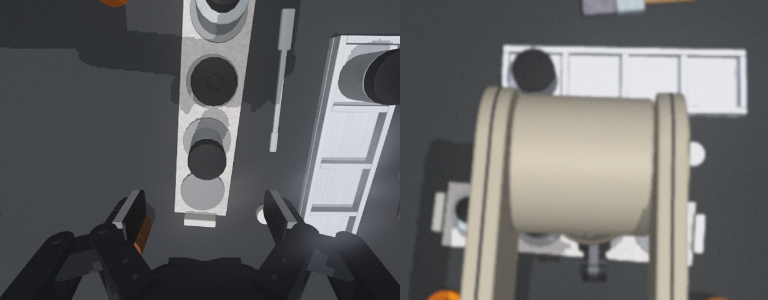

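The wide jar stands in the leftmost bay, at (532,72) in the right panel. In the wrist panel the slim cap is at (207,160), as predicted.

```bash
python3 -m handwheel '{"series": [[[0,0,5,0,0,0,1],[0,0,9,0,0,0,1],[0,0,11,0,0,0,1],[0,0,11.6,0,0,0,1],[0,0,11.6,0,0,0,1],[0,0,11.6,0,0,0,0.2],[0,0,11.6,0,0,0,0.2],[0,0,11.6,0,0,0,0.2],[0,0,11.6,0,0,0,0.2],[0,0,11.6,0,0,0,0.2],[0,0,11.6,0,0,0,0.2],[0,0,11.6,0,0,0,0.2]]]}' 45
```

```text
time: 9.43
tool_pos: [454.1, 36.6, 33.8]
tcp_rot: [179.9, -0.0, 90.0]
ft_force: [-1.3, 0.2, 5.7]
finger_gap: 40.5
grip_force: 46.1
```

```bash
python3 -m handwheel '{"series": [[[0,0,-2,0,0,0,0.2],[0,0,-6,0,0,0,0.2],[0,0,-10,0,0,0,0.2],[0,0,-11,0,0,0,0.2],[0.2,4.5,-11,0,0,0,0.2],[0.4,9.5,-11,0,0,0,0.2],[0.6,14.5,-11,0,0,0,0.2],[0.6,18.5,-11,0,0,0,0.2],[0.6,19.6,-11,0,0,0,0.2],[0.6,19.6,-11,0,0,0,0.2],[0.6,19.6,-7,0,0,0,0.2],[0.6,19.6,-4,0,0,0,0.2]]]}'; python3 -m handwheel '{"series": [[[0,0,2,0,0,0,0.2],[0,0,3.4,0,0,0,0.2],[0,0,4,0,0,0,0.2],[0,0,4.2,0,0,0,0.2],[0,0,4.4,0,0,0,0.2],[0,0,4.4,0,0,0,0.2]]]}'
```

```text
time: 10.92
tool_pos: [647.4, 42.8, 71.3]
tcp_rot: [-179.9, -0.0, 90.0]
ft_force: [0.0, -0.0, -2.9]
finger_gap: 40.8
grip_force: 46.8
time: 11.68
tool_pos: [650.2, 42.6, 29.9]
tcp_rot: [179.9, 0.0, 90.0]
ft_force: [1.0, -0.5, 1.0]
finger_gap: 40.9
grip_force: 46.9
```

```bash
python3 -m handwheel '{"series": [[[0,0,0.03,0,0,0,1],[0,0,0.03,0,0,0,1],[0,0,0,0,0,0,1],[0,0,-1,0,0,0,1],[0,0,-5,0,0,0,1],[0,0,-10,0,0,0,1],[0,0,-12,0,0,0,1],[2.5,-6,-12,0,0,0,1],[4.5,-11,-12,0,0,0,1],[6.2,-16,-12,0,0,0,1],[7.2,-19,-12,0,0,0,1],[7.2,-19,-12,0,0,0,1]]]}'; python3 - <<'E'
from h import *
d=eyes.snapshot("wrist");w=d["img"][:,:,::-1]
e=eyes.snapshot("side")["img"][:,:,::-1]
cv2.imwrite("pics/w4.png",np.hstack([cv2.resize(w,(400,300)),cv2.resize(e,(400,300))]))
print(proj(d,[[460.5,115,72],[468,193,88]]).round()*.625, status.sense()["tool_pos"])
E
```

```text
time: 13.18
tool_pos: [457.5, 115.3, 148.6]
tcp_rot: [-180.0, -0.0, 90.1]
ft_force: [0.1, -0.1, -0.3]
finger_gap: 85.4
grip_force: 0.0
[[206.875 155.   ]
 [215.     83.125]] [459.74992433 114.64058043 149.16223122]
```

View pics/w4.png

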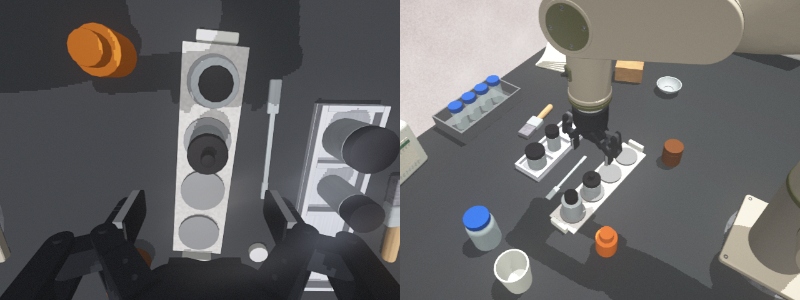

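Wide and slim stand upright in bays 1 and 2. The knob cap is at (208,155) in the wrist panel, as predicted.

```bash
python3 -m handwheel '{"series": [[[0,0,5,0,0,0,1],[0,0,9,0,0,0,1],[0,0,11,0,0,0,1],[0,0,11.6,0,0,0,1],[0,0,11.6,0,0,0,1],[0,0,11.6,0,0,0,0.25],[0,0,11.6,0,0,0,0.25],[0,0,11.6,0,0,0,0.25],[0,0,11.6,0,0,0,0.25],[0,0,11.6,0,0,0,0.25],[0,0,11.6,0,0,0,0.25],[0,0,11.6,0,0,0,0.25]]]}' 45
```

```text
time: 14.78
tool_pos: [460.3, 114.8, 34.1]
tcp_rot: [179.9, -0.0, 90.0]
ft_force: [-1.7, -1.1, 6.4]
finger_gap: 47.0
grip_force: 46.2
```

```bash
python3 -m handwheel '{"series": [[[0,0,-2,0,0,0,0.25],[0,0,-6,0,0,0,0.25],[0,0,-10,0,0,0,0.25],[0,0,-11,0,0,0,0.25],[-3,3.8,-11,0,0,0,0.25],[-6.5,8,-11,0,0,0,0.25],[-10,12.4,-11,0,0,0,0.25],[-13.5,16.7,-11,0,0,0,0.25],[-15.2,18.9,-11,0,0,0,0.25],[-15.2,18.9,-11,0,0,0,0.25],[-15.2,18.9,-7,0,0,0,0.25],[-15.2,18.9,-4,0,0,0,0.25]]]}'; python3 -m handwheel '{"series": [[[0,0,2,0,0,0,0.25],[0,0,3.4,0,0,0,0.25],[0,0,4,0,0,0,0.25],[0,0,4.2,0,0,0,0.25],[0,0,4.4,0,0,0,0.25],[0,0,4.4,0,0,0,0.25]]]}'
```

```text
time: 16.27
tool_pos: [646.2, -36.3, 69.8]
tcp_rot: [-179.8, -0.0, 90.0]
ft_force: [-0.4, 0.7, -2.8]
finger_gap: 47.0
grip_force: 48.0
time: 17.02
tool_pos: [649.2, -37.5, 30.2]
tcp_rot: [179.9, 0.0, 90.0]
ft_force: [-0.7, -0.5, 2.8]
finger_gap: 46.8
grip_force: 48.5
```

```bash
python3 -m handwheel '{"series": [[[0,0,0.03,0,0,0,1],[0,0,0.03,0,0,0,1],[0,0,0,0,0,0,1],[0,0,-1,0,0,0,1],[0,0,-5,0,0,0,1],[0,0,-10,0,0,0,1],[0,0,-12,0,0,0,1],[4.5,-3.5,-12,0,0,0,1],[9,-7,-12,0,0,0,1],[13.5,-10.5,-12,0,0,0,1],[18,-14,-12,0,0,0,1],[22,-17.5,-12,0,0,0,1]]]}'; python3 -m handwheel '{"series": [[[1.0,-0.6,0,0,0,0,1],[1.0,-0.6,0,0,0,0,1],[1.0,-0.6,0,0,0,0,1]]]}'; python3 - <<'E'
from h import *
d=eyes.snapshot("wrist");w=d["img"][:,:,::-1]
e=eyes.snapshot("side")["img"][:,:,::-1]
cv2.imwrite("pics/w5.png",np.hstack([cv2.resize(w,(400,300)),cv2.resize(e,(400,300))]))
print(proj(d,[[468,193,88]]).round()*.625, status.sense()["tool_pos"])
E
```

```text
time: 18.52
tool_pos: [471.7, 184.0, 148.7]
tcp_rot: [-180.0, -0.0, 90.0]
ft_force: [0.3, 0.3, 0.9]
finger_gap: 85.6
grip_force: 0.0
time: 18.9
tool_pos: [468.1, 191.8, 148.9]
tcp_rot: [180.0, 0.0, 90.0]
ft_force: [0.4, -0.6, -0.4]
finger_gap: 85.7
grip_force: 0.0
[[203.75 158.75]] [468.06896399 191.61385288 148.74747688]
```

View pics/w5.png

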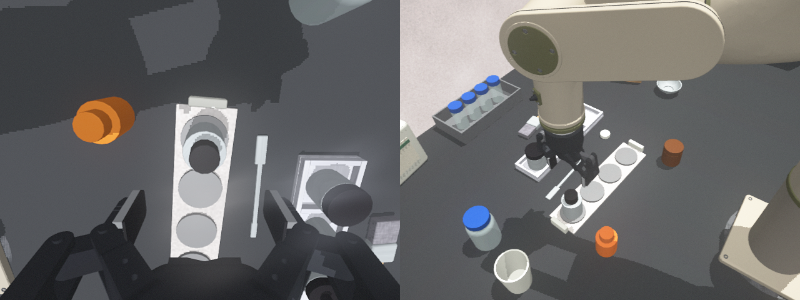

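The neck cap is at (205,156), so it sits about 2 mm further in +y. The orange jar at (105,120) is clear.

```bash
python3 -m handwheel '{"series": [[[0.2,0,5,0,0,0,1],[0.2,0,9,0,0,0,1],[0.2,0,11,0,0,0,1],[0.2,0,11.6,0,0,0,1],[0.2,0,11.6,0,0,0,1],[0.2,0,11.6,0,0,0,0.28],[0.2,0,11.6,0,0,0,0.28],[0.2,0,11.6,0,0,0,0.28],[0.2,0,11.6,0,0,0,0.28],[0.2,0,11.6,0,0,0,0.28],[0.2,0,11.6,0,0,0,0.28],[0.2,0,11.6,0,0,0,0.28]]]}' 45
```

```text
time: 20.5
tool_pos: [468.2, 194.9, 34.2]
tcp_rot: [179.9, -0.0, 90.0]
ft_force: [-1.8, -1.5, 6.4]
finger_gap: 50.3
grip_force: 47.2
```

```bash
python3 -m handwheel '{"series": [[[0,0,-2,0,0,0,0.28],[0,0,-6,0,0,0,0.28],[0,0,-10,0,0,0,0.28],[0,0,-11,0,0,0,0.28],[-3.5,2,-11,0,0,0,0.28],[-8,4.6,-11,0,0,0,0.28],[-12.5,7.2,-11,0,0,0,0.28],[-17,9.8,-11,0,0,0,0.28],[-21.5,12.4,-11,0,0,0,0.28],[-26,15,-11,0,0,0,0.28],[-29.5,17,-11,0,0,0,0.28],[-31.2,18,-11,0,0,0,0.28]]]}'; python3 -m handwheel '{"series": [[[0,0,0,0,0,0,0.28],[0,0,0,0,0,0,0.28],[0,0,4,0,0,0,0.28],[0,0,7,0,0,0,0.28],[0,0,9.5,0,0,0,0.28],[0,0,10.7,0,0,0,0.28],[0,0,11.2,0,0,0,0.28],[0,0,11.4,0,0,0,0.28],[0,0,11.4,0,0,0,0.28]]]}'
```

```text
time: 22.0
tool_pos: [646.8, -119.5, 140.0]
tcp_rot: [-179.8, -0.0, 89.9]
ft_force: [0.3, 0.5, -4.2]
finger_gap: 50.8
grip_force: 48.7
time: 23.12
tool_pos: [648.3, -117.4, 30.3]
tcp_rot: [179.9, 0.0, 90.0]
ft_force: [-1.7, 1.7, 0.9]
finger_gap: 50.6
grip_force: 49.0
```

Release, rise, and back off clear of the cameras.

```bash
python3 -m handwheel '{"series": [[[0,0,0.03,0,0,0,1],[0,0,0.03,0,0,0,1],[0,0,0,0,0,0,1],[0,0,-1,0,0,0,1],[0,0,-5,0,0,0,1],[0,0,-10,0,0,0,1],[0,0,-15,0,0,0,1],[-5,0,-18,0,0,0,1],[-10,-2,-18,0,0,0,1],[-15,-5,-18,0,0,0,1],[-20,-9,-18,0,0,0,1],[-25,-13,-18,0,0,0,1]]]}'; python3 -m handwheel '{"series": [[[-5,-3,0,0,0,0,1],[-9,-7,0,0,0,0,1],[-12,-11,0,0,0,0,1],[-14,-15,0,0,0,0,1],[-14,-15,0,0,0,0,1],[-14,-15,0,0,0,0,1]]]}'; python3 - <<'E'
from h import *
d=eyes.snapshot("top")["img"][90:320,140:430,::-1]
e=eyes.snapshot("side")["img"][130:400,150:450,::-1]
cv2.imwrite("pics/f.png",np.hstack([cv2.resize(d,(400,317)),cv2.resize(e,(352,317))]))
E
```

```text
time: 24.62
tool_pos: [518.0, -366.4, 209.8]
tcp_rot: [180.0, 0.0, 90.0]
ft_force: [0.6, -1.3, 0.6]
finger_gap: 85.5
grip_force: 0.0
time: 25.38
tool_pos: [369.5, -505.0, 209.5]
tcp_rot: [180.0, 0.0, 90.0]
ft_force: [0.7, -0.3, -0.3]
finger_gap: 85.3
grip_force: 0.0
```

View pics/f.png

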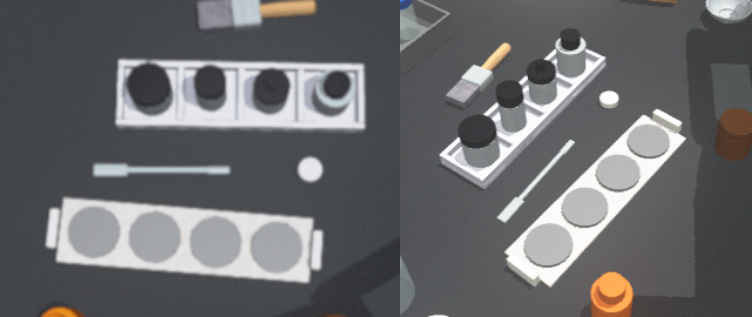

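All four jars are upright in their bays. From left to right they are wide (150,85), slim (210,85), knob (271,88) and neck (335,88), the reverse of the rack order.

```bash
python3 -c "
from bench import r
print(r.hand_in())"
```

```text
the job is handed in; nothing more can be done
None
```

I moved all four jars into the cradle in reverse order (left to right: wide, slim, knob, neck), each upright in its own bay, and handed the job in after about 25 s of robot time, with no verdict returned.

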